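# Flip the colour reference tile onto the imaging stage

## Task

The bread lab's colour reference tile lies on the bench white face down. Without gripping or lifting it, push it with the fingertips up against the front edge of the black stage and work its near edge up so that it tips up on edge and flips over onto the stage, white face up, then push it fully home, square against the aluminium back stop, and draw the fingers clear of it. Leave everything else where it stands.

Things in the scene. Friction and masses are not known exactly. Their poses are not given: they have to be found in the camera images.
- tile: Colour reference tile, about 0.16 kg, rigid: white ceramic square 80 x 80 x 12 mm centred on a blue carrier plate 90 x 90 x 7 mm, so 19 mm thick with a 5 mm blue flange all round. Origin: centre of the plane where white meets blue. z out of the BLUE face; x, y parallel to the edges. Starts on the bench blue up, middle 68 to 85 mm short of the stage's front edge, within 0.25 rad of square to it.
- stage: Black imaging stage fixed to the bench: slab 8 mm high, 150 mm deep, 260 mm wide, flat top. Origin: middle of its front edge (nearest the robot, upright face, thin yellow line along its top), at bench level. x points level from the front edge to the back of the stage (roughly away from the robot), y along the front edge, z up.
- stage_stop (a point): middle of the foot of the back stop: an aluminium bar across the whole width, rising 10 mm above the stage top; its front face, at this point, is 130 mm behind the front edge, 8 mm above the bench
- tile_c0 (a point): corner +x +y (tile's own axes) of the blue carrier plate, on its white side, 45 mm from its centre along each axis
- tile_c1 (a point): corner +x -y (tile's own axes) of the blue carrier plate, on its white side, 45 mm from its centre along each axis
- tile_c2 (a point): corner -x +y (tile's own axes) of the blue carrier plate, on its white side, 45 mm from its centre along each axis
- tile_c3 (a point): corner -x -y (tile's own axes) of the blue carrier plate, on its white side, 45 mm from its centre along each axis
- vial: small glass vial with blue cap, 26 mm across, 50 mm tall, standing on the stage near one of its ends; leave alone (origin: centre of its underside)
- weight: brass check weight, 24 mm across, 34 mm tall, standing on the stage near its other end; leave alone (origin: centre of its underside)
- pen: blue-capped pen, 140 mm long, 11 mm thick, lying on the bench in front of the stage; leave alone (origin: about its middle, at bench level)
- spatula: steel spatula, 170 mm long, lying on the bench in front of the stage; leave alone (origin: about its middle, at bench level)
- ethanol: white plastic bottle, 60 mm across, 150 mm tall, on the bench to the robot's right; leave alone (origin: centre of its underside)
- flour_jar: jar with blue cap, 70 mm across, 110 mm tall, on the bench to the robot's right; leave alone (origin: centre of its underside)
- beaker: glass beaker, 70 mm across, 90 mm tall, on the bench to the robot's left; leave alone (origin: centre of its underside)
- loaf: small loaf standing in a glass dish on the balance to the robot's left, its top about 165 mm above the bench; leave alone (origin: centre of its underside)
Not all that is in view belongs to the job. What is meant by the tile is not brown or pink, and is the smaller of those in its own colour.

How it is judged:
On the way, in this order (a step that is already met when the one before it is completed fails the run):
1. the tile, still white face down on the bench, is pushed up against the stage's front edge (angle between tile's own z axis and vertical below 0.35 rad and x of tile in the frame of stage above -0.05 m), for 0.05 s.
2. the tile is tipped up on edge at the stage's front edge, its lower side still down (angle between tile's own z axis and vertical between 1 and 2.2 rad and x of tile in the frame of stage between -0.045 and 0.045 m and not (height (world z) of each of tile_c0, tile_c1, tile_c2, tile_c3 above 0.03 m)), for 0.03 s.
3. the tile lies flat on the stage, white face up (angle between tile's own z axis and vertical above 3 rad and x of tile in the frame of stage above 0 m and z of tile in the frame of stage below 0.02 m), for 0.1 s.
At the end, for the whole second after the job is handed in: The tile lies flat on the stage white face up (within 0.1 rad), its far edge within 6 mm of the back stop and square to it within 0.1 rad, its sides over the stage, at rest and untouched (angle between tile's own z axis and vertical above 3.04 rad and x of tile in the frame of stage between 0.079 and 0.092 m and y of tile in the frame of stage between -0.085 and 0.085 m and z of tile in the frame of stage between 0.012 and 0.018 m and (angle between the x axis of tile and the x axis of stage, either way round below 0.1 rad or angle between the y axis of tile and the x axis of stage, either way round below 0.1 rad) and linear speed of tile below 0.01 m/s and contact force between tile and the fingers below 0.05 N).
It fails at once if the tile is lifted off: all four corners over 35 mm above the bench, or over 25 mm while it is still well short of the stage (height (world z) of each of tile_c0, tile_c1, tile_c2, tile_c3 above 0.035 m or (height (world z) of each of tile_c0, tile_c1, tile_c2, tile_c3 above 0.025 m and x of tile in the frame of stage below -0.05 m)).
It fails at once if another object is moved more than 25 mm or knocked over (distance of any of vial, weight, pen, spatula, ethanol, flour_jar, beaker, loaf from where it was at the start of the episode above 0.025 m or angle between any of vial, weight, ethanol, flour_jar, beaker, loaf's own z axis and vertical above 0.5 rad).
It also fails if it takes over 61 s, if anything falls off the work surface, if the arm or the gripper's body presses on something with over 40 N, if the wrist force passes 120 N, or if a joint passes its speed limit or range.

## Robot

A 6-joint arm with a two-finger parallel gripper is mounted at the origin on the work surface. World frame = base frame: x ahead of the robot, y to its left, z up, the work surface at z = 0. Lengths are in m, angles in rad, forces in N, time in s.
With the tool pointing down it reaches from about 0.325 to 0.85 m from the base axis. Payload 15.5 kg.
Tool frame: the origin (TCP) lies midway between the tips of the shut fingers; the grasp point (between the pads) lies 19 mm behind it; z points along the fingers, y is the line along which they close (so a half turn about z gives the same grasp; the last joint's range is limited). The gripper opens to 91 mm and grips with 3 to 60 N. Pads are 32 mm wide; open, the fingers measure 118 mm over their backs; the gripper's body (76 mm by 178 mm) begins 60 mm behind the grasp point.
Start: joints at [-1.25, 0.494, 1.345, -0, 1.302, -0.096], TCP at [0.252, -0.572, 0.214] pointing down, gripper open.
Joint ranges: [-2.91, 2.91], [-0.82, 2.16], [0.22, 2.67], [-1.22, 4.37], [0.12, 2.79], [-3.08, 3.08]. Speed limits (rad/s): [1.89, 1.89, 2.57, 3.01, 3.01, 3.01].

## Interface

Orientations are given as [roll, pitch, yaw] about the fixed x, y, z axes, in that order (R = Rz(yaw) Ry(pitch) Rx(roll)).
In Python, from rig import status, get_image, workorder gives the robot as it stands.
- The arm moves only by the shell command python3 -m crank 'ROWS' [FORCE]. ROWS is JSON, a list of rows, each a list of 7 numbers: the shift along the tool's x, y, z in units of 0.5 m (1.0 is 0.5 m), then the turn, a rotation vector about the tool's x, y, z in units of 90 degrees (1.0 is 90 degrees), then the gripper command: -1 is shut, 1 is fully open, values between are in proportion. A call has 1 to 10 rows; each row is the pose to reach, as a shift and turn from the pose commanded when the call began, along the tool's axes at that moment; what a row does not reach only later rows make up. A row lasts 1/12 s, in which the tool goes at most 41.7 mm and 7.16 degrees, less where a joint would pass 70% of its speed; a pose out of reach is approached as far as the arm can. A call with a number of a shift or a turn outside -1 to 1 is refused whole. A call with a gripper value outside its range is refused whole. The fingers move at their own pace and stop on an object; FORCE is the grip in N (left out, the last holds). Time passes only in rows, so rows that repeat a pose let the fingers close. It gives the time, the measured TCP pose, the force, the opening and the grip force at its end, in the units of the state.
- status.read_state(): the state, without advancing time (a new reading comes with each control period).
- get_image(name): name is "scene" or "top"; returns a dict with "color" (480x640x3 uint8, red, green, blue), "fx", "fy", "cx", "cy" (pixels), "k1" (the pictures are not rectified: a ray, as slopes to the right and down, at radius r is drawn at 1 + k1 r^2 times it, then the intrinsics apply), "R" (3x3) and "t" (3): a world point X has camera coordinates R X + t. Camera axes: x right, y down, z forward; pixel columns grow to the right and rows downward; lengths in m; the calibration is good to about 2 mm. A picture is of the moment at which its call begins. There is no depth.
- workorder.job_done(): hands the job in; it is judged then, once.
The state is a dict: "time": time; "joint_positions": joint angles; "joint_vel": joint speeds; "effort": joint torques, N m; "tool_pos": TCP position; "tool_rot": TCP orientation; "wrist_force": force on the tool from outside, world axes, zero at the start; "ft_torque": the same for the moment, N m; "finger_gap": finger opening in m; "grip_force": force on a finger pad.
Only numpy, scipy, OpenCV 4.12 (cv2) and the standard library are available. Lean on these libraries where they do the work, as an engineer would, in place of code of your own. Each camera call takes 0.05 s, during which the arm holds its last target. There are 200 camera calls.

## Working session

There is one attempt and no reset: what is moved stays moved. The work goes in short steps, Python scripts to look and compute and a shell command to move; the robot and the scene stay as the last step left them, time stands still between calls to the robot, and variables do not carry over. Pictures are saved under pics/ and viewed, at most 10 in all, crops included, and the job is handed in when it is done.

```bash
ls; mkdir -p pics
python3 - <<'E'
from rig import status, get_image
import cv2
print(status.read_state())
for n in("scene","top"):
    d=get_image(n); cv2.imwrite(f"pics/{n}0.png",d["color"][:,:,::-1])
    print(n,d["fx"],d["fy"],d["cx"],d["cy"],d["k1"],d["R"],d["t"])
E
```

```text
pics
{'time': 0.0, 'joint_positions': array([-1.25050541e+00,  4.94247937e-01,  1.34607673e+00, -3.87498252e-05,
        1.30249610e+00, -9.55405493e-02]), 'joint_vel': array([-0.00113045,  0.00072907, -0.00104823, -0.00074671,  0.00065646,
       -0.0009874 ]), 'effort': array([-1.14401880e-04, -8.78820491e+01, -3.81866133e+01,  7.08195451e-02,
        5.27133036e-02, -4.18586944e-05]), 'tool_pos': array([ 0.2523252 , -0.57141581,  0.21331643]), 'tool_rot': array([-3.14036658e+00, -7.99757094e-05,  4.15841710e-01]), 'wrist_force': array([-0.35752467, -0.64691849, -0.54537618]), 'ft_torque': array([ 0.0120099 ,  0.04298079, -0.01457483]), 'grip_force': 0.0, 'finger_gap': 0.09102910111353808}
scene 556.0040706715656 556.0040706715656 321.46008883847134 239.73232399814017 -0.06877191416946571 [[ 0.50219054  0.86466579 -0.01255932]
 [ 0.5270877  -0.3175773  -0.78824059]
 [-0.68555322  0.3892271  -0.61523901]] [-0.28176378 -0.19516368  1.59695464]
top 598.429373086739 598.429373086739 313.46252575464086 243.49133350487057 -0.0809218451788341 [[ 0.00966254 -0.99981858 -0.01641455]
 [-0.99554517 -0.00807899 -0.09393906]
 [ 0.0937894   0.01724912 -0.99544262]] [0.03358316 0.51733275 1.61926853]
```

View pics/scene0.png

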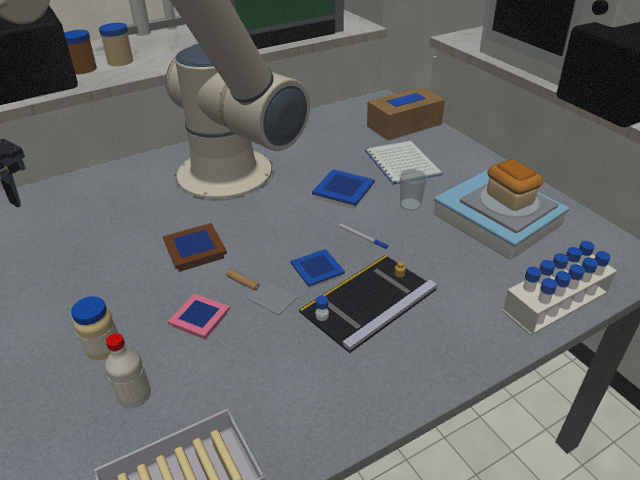

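View pics/top0.png

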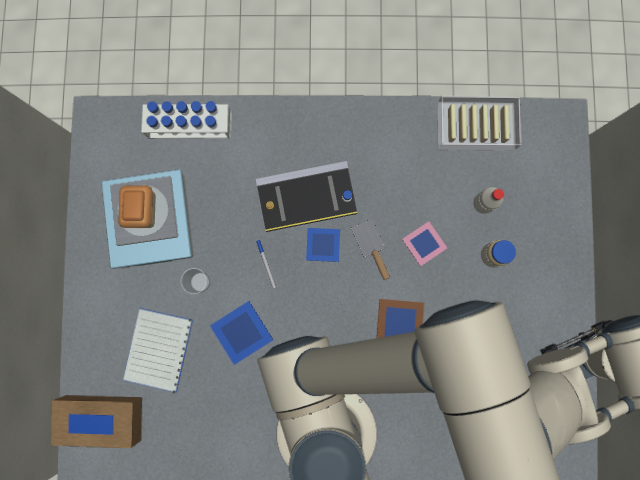

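In the top view, the tile-like things are the small blue at (323,244), the larger blue at (242,332), the pink-framed one at (425,243) and the brown-framed one at (400,318). The small blue one fits: it is neither brown nor pink, it is the smaller of the two blues, and it lies just short of the stage's yellow edge (about (265,230) to (356,213)). The pen at (266,264) and the spatula at (370,250) flank it. I'll measure it and confirm in a crop.

```bash
cat > h.py <<'E'
import numpy as np, cv2
from rig import status, get_image
def K(d): return np.array([[d["fx"],0,d["cx"]],[0,d["fy"],d["cy"]],[0,0,1.]])
def ray(d,uv):
    p=cv2.undistortPoints(np.array(uv,float).reshape(-1,1,2),K(d),np.array([d["k1"],0,0,0,0.])).reshape(-1,2)
    R=np.array(d["R"]);t=np.array(d["t"])
    return -R.T@t, np.c_[p,np.ones(len(p))]@R
def onplane(d,uv,z):
    o,r=ray(d,uv); return o+r*((z-o[2])/r[:,2])[:,None]
def proj(d,X):
    return cv2.projectPoints(np.array(X,float).reshape(-1,1,3),cv2.Rodrigues(np.array(d["R"]))[0],np.array(d["t"]),K(d),np.array([d["k1"],0,0,0,0.]))[0].reshape(-1,2)
def mask(d,lo,hi,roi):
    h=cv2.cvtColor(d["color"],cv2.COLOR_RGB2HSV); m=cv2.inRange(h,lo,hi)
    k=np.zeros_like(m);u0,v0,u1,v1=roi;k[v0:v1,u0:u1]=255
    return m&k
E
python3 - <<'E'
from h import *
import json
d=get_image("top")
m=mask(d,(100,100,60),(130,255,255),(295,215,350,275))
c=max(cv2.findContours(m,0,1)[0],key=cv2.contourArea)
P=onplane(d,c.reshape(-1,2),0.019)[:,:2].astype(np.float32)
r=cv2.minAreaRect(P*1000);print("tile",r,cv2.contourArea(c))
m=mask(d,(22,120,100),(35,255,255),(250,200,365,240))
v,u=np.nonzero(m);u,v=u[(u>259)],v[(u>259)]
E=onplane(d,np.c_[u,v],0.008)[:,:2]
dx,dy,x0,y0=cv2.fitLine(E.astype(np.float32),cv2.DIST_HUBER,0,.01,.01).ravel()
D=np.array([dx,dy]);D*=np.sign(D[1]);s=(E-[x0,y0])@D
a,b=np.array([x0,y0])+D*s.min(),np.array([x0,y0])+D*s.max()
o=(a+b)/2; n=np.array([D[1],-D[0]])
print("edge",a,b,np.linalg.norm(b-a),"mid",o,"yaw",np.arctan2(n[1],n[0]))
t=np.array(r[0])/1000; print("tile in stage",(t-o)@n,(t-o)@D, "tile yaw deg",r[2], "stage deg",np.degrees(np.arctan2(n[1],n[0])))
print("others",onplane(d,[(258,242),(274,287),(353,225),(367,257),(383,250),(374,252)],0.005)[:,:2])
im=cv2.resize(d["color"][130:310,220:440],None,fx=3.5,fy=3.3,interpolation=cv2.INTER_CUBIC)[:600,:800]
cv2.imwrite("pics/crop.png",im[:,:,::-1])
E
```

```text
tile ((515.6392211914062, 12.676074981689453), (90.29409790039062, 90.4125747680664), 88.02555084228516) 1011.0
edge [ 0.60879444 -0.07902573] [0.55627995 0.17129483] 0.25576972984603924 mid [0.58253719 0.04613455] yaw 0.20679006
tile in stage -0.07234238581234398 -0.019010190428438538 tile yaw deg 88.02555084228516 stage deg 11.848197
others [[ 0.52178321  0.19314263]
 [ 0.39709611  0.14652451]
 [ 0.57150563 -0.07115156]
 [ 0.48245849 -0.11025739]
 [ 0.50228919 -0.15463151]
 [ 0.49651962 -0.12965416]]
```

View pics/crop.png

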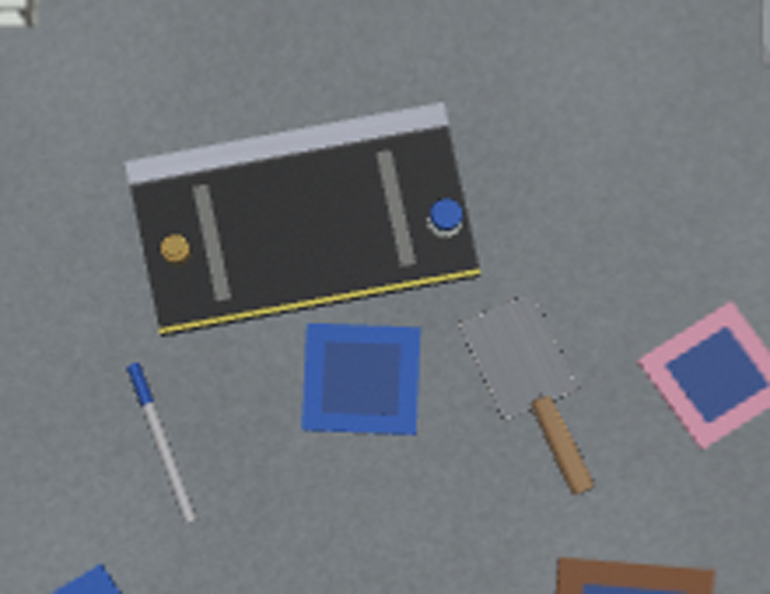

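The crop shows a plain square blue plate at crop (361,379), clear of the pen, the spatula and the pink tile. It measures 90.3 x 90.4 mm, so it is the tile. It lies 72 mm short of the edge and is turned -13.8° from the stage, as stated.

The push will use two spread fingers, square to the stage and tilted 15°. Next I work out the approach.

```bash
cat >> h.py <<'E'
from scipy.spatial.transform import Rotation as Ro
O=np.array([.5825,.0461]);A=0.2068;N=np.array([np.cos(A),np.sin(A)]);D=np.array([-N[1],N[0]])
def W(x,y,z): return np.r_[O+x*N+y*D,z]
def S(p): p=np.array(p);return np.r_[(p[:2]-O)@N,(p[:2]-O)@D,p[2]]
def Rt(phi): # tool x fwd, tilted phi deg below horizontal
    f=np.r_[N,0];u=np.array([0,0,1.]);p=np.radians(phi)
    z=np.cos(p)*f-np.sin(p)*u; x=np.sin(p)*f+np.cos(p)*u
    return np.c_[x,np.cross(z,x),z]
def go(*targets):
    s=status.read_state();p=s["tool_pos"];R=Ro.from_euler("xyz",s["tool_rot"]).as_matrix()
    print("now stage",S(p).round(4),"phi",np.degrees(np.arcsin(-R[2,2])).round(1),"F",(np.array([[*N,0],[*D,0],[0,0,1]])@s["wrist_force"]).round(1),"gap",round(s["finger_gap"],3),"t",round(s["time"],2))
    for x,y,z,phi in targets:
        d=R.T@(W(x,y,z)-p)/.5; r=Ro.from_matrix(R.T@Rt(phi)).as_rotvec()/(np.pi/2)
        print((x,y,z,phi),np.r_[d,r].round(4).tolist())
E
python3 -c "
from h import *
go((-.16,-.019,.13,75))"
```

```text
now stage [-0.4499 -0.5366  0.2135] phi 89.9 F [0.7 0.7 0.2] gap 0.091 t 0.15
(-0.16, -0.019, 0.13, 75) [0.782, -0.8923, 0.1678, -0.018, 0.1661, 0.1322]
```

```bash
python3 -m crank '[[0.782,-0.892,0.168,-0.018,-0.166,-0.132,0.32],[0.782,-0.892,0.168,-0.018,0.166,0.132,0.32],[0.782,-0.892,0.168,-0.018,0.166,0.132,0.32],[0.782,-0.892,0.168,-0.018,0.166,0.132,0.32],[0.782,-0.892,0.168,-0.018,0.166,0.132,0.32],[0.782,-0.892,0.168,-0.018,0.166,0.132,0.32],[0.782,-0.892,0.168,-0.018,0.166,0.132,0.32],[0.782,-0.892,0.168,-0.018,0.166,0.132,0.32],[0.782,-0.892,0.168,-0.018,0.166,0.132,0.32],[0.782,-0.892,0.168,-0.018,0.166,0.132,0.32]]'
python3 -c "
from h import *
go((-.16,-.019,.13,75))"
```

```text
time: 0.98
tool_pos: [0.3759, -0.1765, 0.1554]
tool_rot: [3.14, -0.262, 0.206]
wrist_force: [0.8, -0.9, -0.4]
finger_gap: 0.0604
grip_force: 0.0
now stage [-0.2479 -0.1754  0.1554] phi 75.0 F [ 0.6 -1.1 -0.4] gap 0.06 t 0.98
(-0.16, -0.019, 0.13, 75) [0.1565, -0.313, 0.0942, 0.0009, -0.0003, -0.0002]
```

```bash
python3 -m crank '[[0.157,-0.313,0.094,0,0,0,0.32],[0.157,-0.313,0.094,0,0,0,0.32],[0.157,-0.313,0.094,0,0,0,0.32],[0.157,-0.313,0.094,0,0,0,0.32],[0.157,-0.313,0.094,0,0,0,0.32],[0.157,-0.313,0.094,0,0,0,0.32]]'
python3 -c "
from h import *
go((-.16,-.019,.006,75))"
```

```text
time: 1.48
tool_pos: [0.4301, -0.0027, 0.1297]
tool_rot: [3.142, -0.261, 0.212]
wrist_force: [-2.4, -0.3, -0.4]
finger_gap: 0.0601
grip_force: 0.0
now stage [-0.1592 -0.0165  0.1297] phi 75.0 F [-2.4  0.2 -0.4] gap 0.06 t 1.48
(-0.16, -0.019, 0.006, 75) [-0.0655, 0.005, 0.2386, -0.0007, 0.0004, 0.003]
```

```bash
python3 -m crank '[[-0.02,0.003,0.07,0,0,0,0.32],[-0.04,0.004,0.14,0,0,0,0.32],[-0.055,0.004,0.2,0,0,0,0.32],[-0.063,0.004,0.23,0,0,0,0.32],[-0.066,0.004,0.239,0,0,0,0.32],[-0.066,0.004,0.239,0,0,0,0.32],[-0.066,0.004,0.239,0,0,0,0.32]]'
python3 -c "
from h import *
go((-.12,-.019,.006,75),(-.107,-.019,.006,75))"
```

```text
time: 2.07
tool_pos: [0.4289, -0.0096, 0.005]
tool_rot: [3.141, -0.26, 0.206]
wrist_force: [-0.2, 0.8, -0.2]
finger_gap: 0.0602
grip_force: 0.0
now stage [-0.1618 -0.023   0.005 ] phi 75.1 F [-0.1  0.8 -0.2] gap 0.06 t 2.07
(-0.12, -0.019, 0.006, 75) [0.0812, -0.008, 0.0195, 0.0004, 0.0012, -0.0003]
(-0.107, -0.019, 0.006, 75) [0.1064, -0.008, 0.0262, 0.0004, 0.0012, -0.0003]
```

```bash
python3 -m crank '[[0.01,-0.002,0.002,0,0,0,0.32],[0.02,-0.004,0.004,0,0,0,0.32],[0.03,-0.006,0.007,0,0,0,0.32],[0.04,-0.008,0.01,0,0,0,0.32],[0.05,-0.008,0.012,0,0,0,0.32],[0.06,-0.008,0.015,0,0,0,0.32],[0.07,-0.008,0.017,0,0,0,0.32],[0.08,-0.008,0.02,0,0,0,0.32],[0.09,-0.008,0.022,0,0,0,0.32],[0.095,-0.008,0.024,0,0,0,0.32]]'
python3 - <<'E'
from h import *
go((-.1,-.019,.006,75))
d=get_image("top")
m=mask(d,(100,100,60),(130,255,255),(290,190,345,275))
c=max(cv2.findContours(m,0,1)[0],key=cv2.contourArea)
P=onplane(d,c.reshape(-1,2),0.019)[:,:2].astype(np.float32)
r=cv2.minAreaRect(P*1000);print(r,S([*np.array(r[0])/1000,0]))
E
```

```text
time: 2.9
tool_pos: [0.4772, 0.0044, 0.0077]
tool_rot: [3.14, -0.262, 0.207]
wrist_force: [-1.2, -0.5, 0.6]
finger_gap: 0.06
grip_force: 0.4
now stage [-0.1116 -0.0192  0.0077] phi 75.0 F [-1.3 -0.2  0.6] gap 0.06 t 2.9
(-0.1, -0.019, 0.006, 75) [0.0215, -0.0004, 0.0093, 0.0012, -0.0004, 0.0004]
((534.6654663085938, 26.544448852539062), (90.95655822753906, 90.85342407226562), 10.514392852783203) [-0.05083065 -0.00931706  0.        ]
```

```bash
python3 -m crank '[[0.005,0,0.003,0,0,0,0.32],[0.01,0,0.006,0,0,0,0.32],[0.015,0,0.008,0,0,0,0.32],[0.02,0,0.009,0,0,0,0.32],[0.023,0,0.01,0,0,0,0.32],[0.025,0,0.01,0,0,0,0.32],[0.027,0,0.011,0,0,0,0.32],[0.027,0,0.011,0,0,0,0.32]]'
python3 - <<'E'
from h import *
go((-.1,-.019,.006,75))
d=get_image("top")
m=mask(d,(100,100,60),(130,255,255),(290,190,345,275))
c=max(cv2.findContours(m,0,1)[0],key=cv2.contourArea)
P=onplane(d,c.reshape(-1,2),0.019)[:,:2].astype(np.float32)
r=cv2.minAreaRect(P*1000);print(r,S([*np.array(r[0])/1000,0]))
E
```

```text
time: 3.62
tool_pos: [0.4849, 0.0079, 0.0041]
tool_rot: [-3.139, -0.254, 0.206]
wrist_force: [-35.2, -28.0, 18.5]
finger_gap: 0.0603
grip_force: 24.3
now stage [-0.1034 -0.0174  0.0041] phi 75.5 F [-40.2 -20.2  18.5] gap 0.06 t 3.62
(-0.1, -0.019, 0.006, 75) [0.0076, 0.0033, -0.002, -0.0013, 0.0052, -0.0003]
((542.202392578125, 28.447174072265625), (87.68148040771484, 90.78715515136719), 10.081768989562988) [-0.04306362 -0.00900242  0.        ]
```

```bash
python3 -m crank '[[-0.005,0,-0.001,0,0,0,0.32],[-0.005,0,-0.001,0,0,0,0.32],[-0.003,0,-0.007,0,0,0,0.32],[-0.001,0,-0.013,0,0,0,0.32],[0.002,0,-0.018,0,0,0,0.32],[0.004,0,-0.024,0,0,0,0.32],[0.004,0,-0.024,0,0,0,0.32]]'
python3 - <<'E'
from h import *
go((-.1,-.019,.006,75))
d=get_image("scene");X=proj(d,W(-.05,0,.02))[0].astype(int);print(X)
im=d["color"][X[1]-60:X[1]+50,X[0]-75:X[0]+75]
cv2.imwrite("pics/a1.png",cv2.resize(im,None,fx=5,fy=5,interpolation=cv2.INTER_CUBIC)[:,:,::-1])
E
```

```text
time: 4.25
tool_pos: [0.4866, 0.0079, 0.0169]
tool_rot: [-3.141, -0.257, 0.207]
wrist_force: [-15.5, -9.0, 3.0]
finger_gap: 0.0601
grip_force: 12.2
now stage [-0.1017 -0.0177  0.0169] phi 75.3 F [-17.   -5.6   3. ] gap 0.06 t 4.25
(-0.1, -0.019, 0.006, 75) [-0.0022, 0.0026, 0.0219, -0.0007, 0.0029, 0.0003]
[329 266]
```

View pics/a1.png

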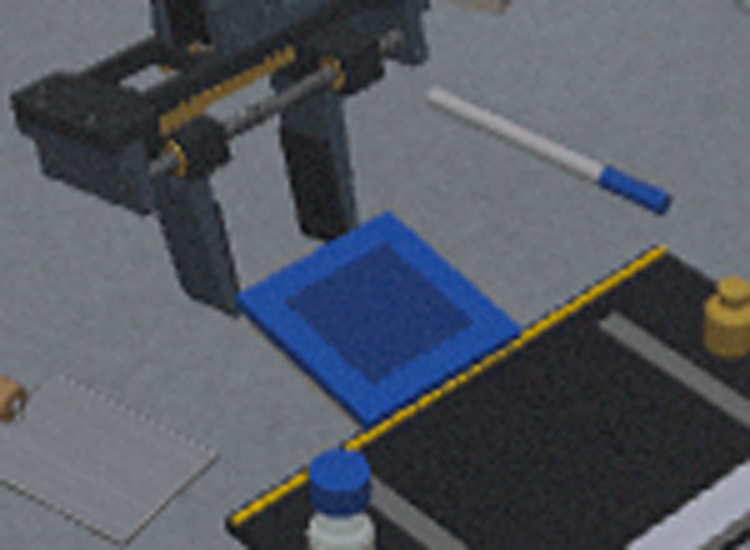

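The fingers stand at the near edge, at crop (225,300) and (330,225). The tile's far edge lies along the yellow line from (365,425) to (515,330). I'll check whether the near edge has risen by triangulating the blue plate's corners.

```bash
cat >> h.py <<'E'
def quad(d):
    u,v=proj(d,W(-.03,-.012,.03))[0].astype(int)
    m=mask(d,(105,140,60),(125,255,255),(u-45,v-45,u+45,v+45))
    c=max(cv2.findContours(m,0,1)[0],key=cv2.contourArea)
    return cv2.approxN(c.reshape(-1,1,2),4) if False else cv2.minAreaRect(c), cv2.approxPolyDP(cv2.convexHull(c),4,True).reshape(-1,2)
def corners():
    a,b=get_image("scene"),get_image("top");out=[]
    qa,qb=quad(a)[1],quad(b)[1]
    oa,ra=ray(a,qa);ob,rb=ray(b,qb)
    ra/=np.linalg.norm(ra,axis=1)[:,None];rb/=np.linalg.norm(rb,axis=1)[:,None]
    for i in range(len(qa)):
        best=None
        for j in range(len(qb)):
            M=np.c_[ra[i],-rb[j]];s=np.linalg.lstsq(M,ob-oa,rcond=None)[0]
            g=np.linalg.norm(oa+s[0]*ra[i]-ob-s[1]*rb[j])
            if best is None or g<best[0]: best=(g,S((oa+s[0]*ra[i]+ob+s[1]*rb[j])/2))
        print("corner stage",best[1].round(4),"gap mm",round(best[0]*1000,1))
    print(len(qa),len(qb))
E
python3 -c "
from h import *
corners()"
```

```text
corner stage [-0.0796  0.034   0.0361] gap mm 1.2
corner stage [0.0023 0.034  0.0165] gap mm 1.9
corner stage [-0.0005 -0.053   0.013 ] gap mm 2.1
corner stage [-0.0852 -0.0508  0.0342] gap mm 0.6
4 4
```

The near edge is about 15 mm up, so it works. I continue round the arc and tilt the tool further so that the tip corner hooks under the flange.

```bash
python3 -m crank '[[0.004,0,-0.005,0,0.028,0,0.32],[0.009,0,-0.0095,0,0.056,0,0.32],[0.013,0,-0.014,0,0.084,0,0.32],[0.018,0,-0.019,0,0.111,0,0.32],[0.023,0,-0.023,0,0.139,0,0.32],[0.029,0,-0.027,0,0.167,0,0.32],[0.034,0,-0.031,0,0.195,0,0.32],[0.04,0,-0.035,0,0.222,0,0.32],[0.04,0,-0.035,0,0.222,0,0.32]]'
python3 -c "
from h import *
go((-.0768,-.018,.051,50))
corners()"
```

```text
time: 5.15
tool_pos: [0.4923, 0.0284, 0.0308]
tool_rot: [-3.067, -0.468, 0.2]
wrist_force: [-9.7, -6.7, 4.5]
finger_gap: 0.06
grip_force: 6.8
now stage [-0.0919  0.0012  0.0308] phi 62.8 F [-10.8  -4.6   4.5] gap 0.06 t 5.15
(-0.0768, -0.018, 0.051, 50) [0.0454, 0.0364, -0.025, -0.045, 0.146, -0.0092]
corner stage [-0.0754  0.0544  0.0503] gap mm 4.0
corner stage [0.0056 0.0527 0.0192] gap mm 1.4
corner stage [ 0.0025 -0.0328  0.014 ] gap mm 1.9
corner stage [-0.0769 -0.0322  0.0486] gap mm 0.7
4 4
```

```bash
python3 -c "
from h import *
s=status.read_state();print(s['joint_positions'].round(3))"
```

```text
[-0.259  0.608  2.243  1.93   0.291 -0.797]
```

The wrist is crossing its singularity (j4 is heading for π), which explains the sideways drift. The tile followed the fingers and is still hooked at about 21°. I keep this y and finish the wrist change with small steps.

```bash
python3 -c "
from h import *
go((-.0895,.002,.033,58),(-.0865,.002,.037,55))"
```

```text
now stage [-0.0914  0.0015  0.0308] phi 62.8 F [-7.7 -3.7  2.2] gap 0.06 t 5.25
(-0.0895, 0.002, 0.033, 58) [0.0053, -0.0013, -0.002, -0.0462, 0.0562, -0.0061]
(-0.0865, 0.002, 0.037, 55) [0.0143, -0.0016, -0.0064, -0.0461, 0.0896, -0.0073]
```

```bash
python3 -m crank '[[0.002,0,-0.001,-0.015,0.018,-0.002,0.32],[0.005,-0.001,-0.002,-0.03,0.04,-0.004,0.32],[0.006,-0.001,-0.003,-0.046,0.056,-0.006,0.32],[0.006,-0.001,-0.003,-0.046,0.056,-0.006,0.32],[0.006,-0.001,-0.003,-0.046,0.056,-0.006,0.32]]'
python3 -c "
from h import *
go((-.0865,.002,.037,55))
s=status.read_state();print(s['joint_positions'].round(3))
corners()"
```

```text
time: 5.67
tool_pos: [0.4942, 0.0304, 0.0333]
tool_rot: [-3.141, -0.557, 0.208]
wrist_force: [-5.2, -3.4, 3.0]
finger_gap: 0.0602
grip_force: 3.6
now stage [-0.0896  0.0028  0.0333] phi 58.1 F [-5.8 -2.3  3. ] gap 0.06 t 5.67
(-0.0865, 0.002, 0.037, 55) [0.0091, 0.0015, -0.0029, -0.0004, 0.0343, 0.0005]
[-0.218  0.652  2.332  2.573  0.418 -1.41 ]
corner stage [-0.0549  0.0498  0.0685] gap mm 13.6
corner stage [0.0064 0.0536 0.019 ] gap mm 3.6
corner stage [ 0.0032 -0.0319  0.0139] gap mm 0.3
corner stage [-0.0767 -0.0294  0.0528] gap mm 0.9
4 5
```

```bash
python3 -m crank '[[0.006,0,-0.003,0,0.011,0,0.32],[0.013,0,-0.006,0,0.022,0,0.32],[0.02,0,-0.008,0,0.033,0,0.32],[0.028,0,-0.011,0,0.044,0,0.32],[0.035,0,-0.0135,0,0.055,0,0.32],[0.042,0,-0.016,0,0.067,0,0.32],[0.05,0,-0.018,0,0.067,0,0.32],[0.058,0,-0.02,0,0.067,0,0.32],[0.065,0,-0.0215,0,0.067,0,0.32],[0.073,0,-0.023,0,0.067,0,0.32]]'
python3 - <<'E'
from h import *
go((-.0865,.002,.037,55))
s=status.read_state();print(s['joint_positions'].round(3))
d=get_image("scene");X=proj(d,W(-.02,0,.05))[0].astype(int)
im=d["color"][X[1]-60:X[1]+50,X[0]-75:X[0]+75]
cv2.imwrite("pics/a2.png",cv2.resize(im,None,fx=4,fy=4,interpolation=cv2.INTER_CUBIC)[:,:,::-1])
corners()
E
```

```text
time: 6.6
tool_pos: [0.52, 0.0357, 0.0631]
tool_rot: [-3.14, -0.664, 0.208]
wrist_force: [-2.7, 0.1, 2.0]
finger_gap: 0.0606
grip_force: 1.7
now stage [-0.0633  0.0026  0.0631] phi 52.0 F [-2.6  0.7  2. ] gap 0.061 t 6.6
(-0.0865, 0.002, 0.037, 55) [-0.0688, 0.0012, 0.0125, -0.0016, -0.0337, 0.0005]
[-0.227  0.626  2.337  2.574  0.507 -1.413]
corner stage [-0.0425  0.0568  0.0818] gap mm 2.9
corner stage [0.0104 0.0559 0.0143] gap mm 3.7
corner stage [ 0.0065 -0.0324  0.0106] gap mm 0.7
corner stage [-0.0492 -0.0281  0.0744] gap mm 2.3
4 4
```

View pics/a2.png

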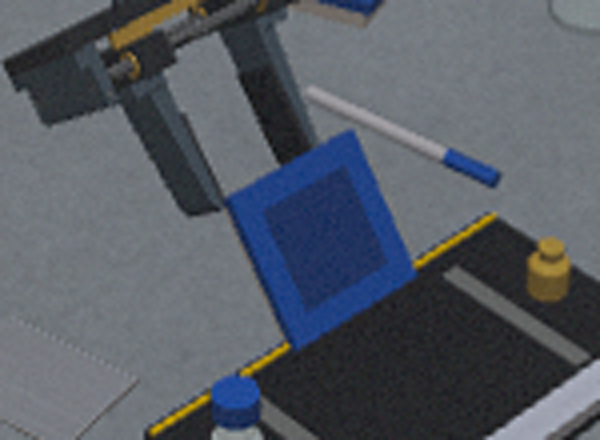

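The tile stands at about 50°, its lower edge on the stage just behind the yellow line (crop (295,345) to (410,270)) and its upper edge carried by both fingers. I keep going.

```bash
python3 -m crank '[[0.011,0,0.001,0,0,0,0.32],[0.022,0,0.002,0,0,0,0.32],[0.032,0,0.003,0,0,0,0.32],[0.042,0,0.006,0,0,0,0.32],[0.052,0,0.01,0,0,0,0.32],[0.062,0,0.013,0,0,0,0.32],[0.072,0,0.019,0,0,0,0.32],[0.081,0,0.024,0,0,0,0.32],[0.089,0,0.029,0,0,0,0.32],[0.089,0,0.029,0,0,0,0.32]]'
python3 - <<'E'
from h import *
go((-.0865,.002,.037,55))
s=status.read_state();print(s['joint_positions'].round(3))
corners()
E
```

```text
time: 7.58
tool_pos: [0.5668, 0.0449, 0.0825]
tool_rot: [-3.141, -0.674, 0.208]
wrist_force: [-11.6, -5.0, 47.0]
finger_gap: 0.0605
grip_force: 22.1
now stage [-0.0156  0.0021  0.0825] phi 51.4 F [-12.4  -2.6  47. ] gap 0.06 t 7.58
(-0.0865, 0.002, 0.037, 55) [-0.1676, -0.0, -0.0176, -0.001, -0.0405, 0.0005]
[-0.173  0.569  2.213  2.427  0.363 -1.192]
corner stage [ 0.0584 -0.0608  0.1863] gap mm 85.0
corner stage [ 0.0713 -0.0654  0.1133] gap mm 86.2
corner stage [ 0.0555 -0.0895  0.0739] gap mm 24.3
corner stage [ 0.0412 -0.0852  0.1521] gap mm 21.5
4 3
```

Run:
```python
from h import *
d=get_image("scene");X=proj(d,W(0,0,.05))[0].astype(int)
im=d["color"][X[1]-60:X[1]+50,X[0]-75:X[0]+75]
e=get_image("top");Y=proj(e,W(0,0,.05))[0].astype(int)
im2=e["color"][Y[1]-60:Y[1]+50,Y[0]-45:Y[0]+45]
cv2.imwrite("pics/a3.png",cv2.resize(np.hstack([im,im2]),None,fx=3.3,fy=3.3,interpolation=cv2.INTER_CUBIC)[:,:,::-1])
```

View pics/a3.png

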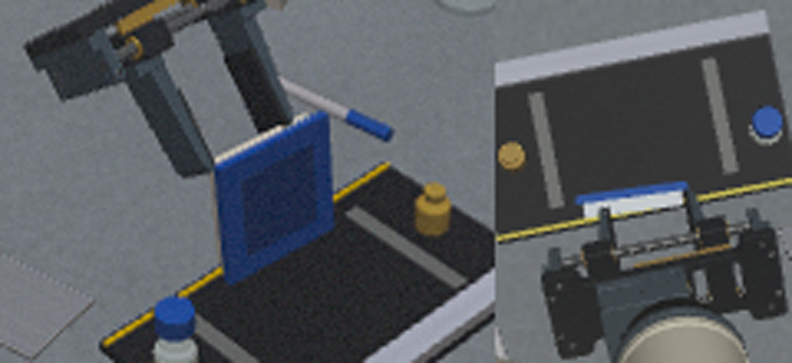

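The tile stands upright on the stage edge. The fingertips sit in the notch above the white (scene crop about (205,170)) and press down. I'll relieve them by 4 mm upward and then push the top forward.

```bash
python3 -m crank '[[0.005,0,-0.006,0,0,0,0.32],[0.009,0,-0.003,0,0,0,0.32],[0.013,0,0,0,0,0,0.32],[0.017,0,0.003,0,0,0,0.32],[0.021,0,0.006,0,0,0,0.32],[0.0285,0,0.012,0,0,0,0.32],[0.0365,0,0.0185,0,0,0,0.32],[0.044,0,0.0245,0,0,0,0.32],[0.052,0,0.031,0,0,0,0.32],[0.052,0,0.031,0,0,0,0.32]]'
python3 - <<'E'
from h import *
go((-.08,.002,.1,52))
d=get_image("scene");X=proj(d,W(.03,0,.03))[0].astype(int)
im=d["color"][X[1]-60:X[1]+50,X[0]-75:X[0]+75]
e=get_image("top");Y=proj(e,W(.03,0,.03))[0].astype(int)
im2=e["color"][Y[1]-60:Y[1]+50,Y[0]-45:Y[0]+45]
cv2.imwrite("pics/a4.png",cv2.resize(np.hstack([im,im2]),None,fx=3.3,fy=3.3,interpolation=cv2.INTER_CUBIC)[:,:,::-1])
E
```

```text
time: 8.62
tool_pos: [0.5944, 0.0507, 0.0836]
tool_rot: [-3.141, -0.667, 0.208]
wrist_force: [0.9, -1.5, 0.2]
finger_gap: 0.0606
grip_force: 0.4
now stage [0.0126 0.002  0.0836] phi 51.8 F [ 0.6 -1.6  0.2] gap 0.061 t 8.62
(-0.08, 0.002, 0.1, 52) [-0.1251, -0.0003, -0.1404, -0.0009, -0.0024, 0.0007]
```

View pics/a4.png

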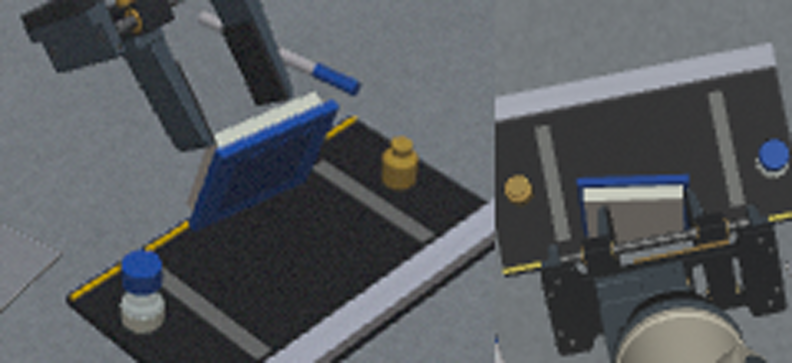

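The tile is past balance, about 115° over in scene crop (265,155), and falling onto the stage. I let time pass and draw back.

```bash
python3 -m crank '[[0,0,0,0,0,0,0.32],[0,0,0,0,0,0,0.32],[0,0,-0.02,0,0,0,0.32],[-0.02,0,-0.05,0,0,0,0.32],[-0.05,0,-0.08,0,0,0,0.32],[-0.08,0,-0.11,0,0,0,0.32],[-0.11,0,-0.13,0,0,0,0.32],[-0.125,0,-0.14,0,0,0,0.32]]'
python3 - <<'E'
from h import *
go((-.05,.01,.12,90))
d=get_image("top");Y=proj(d,W(.05,0.01,.02))[0].astype(int)
m=mask(d,(0,0,150),(180,60,255),(Y[0]-35,Y[1]-32,Y[0]+35,Y[1]+35))
c=max(cv2.findContours(m,0,1)[0],key=cv2.contourArea)
P=onplane(d,c.reshape(-1,2),0.027)[:,:2].astype(np.float32)
r=cv2.minAreaRect(P*1000);print(r,S([*np.array(r[0])/1000,0]),"rel deg",r[2]-np.degrees(A))
cv2.imwrite("pics/a5.png",cv2.resize(d["color"][Y[1]-60:Y[1]+60,Y[0]-80:Y[0]+80],None,fx=4,fy=4,interpolation=cv2.INTER_CUBIC)[:,:,::-1])
E
```

```text
time: 9.38
tool_pos: [0.4998, 0.0315, 0.0993]
tool_rot: [-3.14, -0.663, 0.207]
wrist_force: [-0.2, -0.7, 1.0]
finger_gap: 0.0601
grip_force: 0.0
now stage [-0.0839  0.0027  0.0993] phi 52.0 F [-0.3 -0.6  1. ] gap 0.06 t 9.38
(-0.05, 0.01, 0.12, 90) [0.079, -0.0145, 0.0092, -0.0009, -0.4219, 0.0007]
((641.6692504882812, 63.104339599609375), (78.76326751708984, 79.46119689941406), 2.7224721908569336) [0.06140002 0.00449286 0.        ] rel deg -9.126295012448491
```

View pics/a5.png

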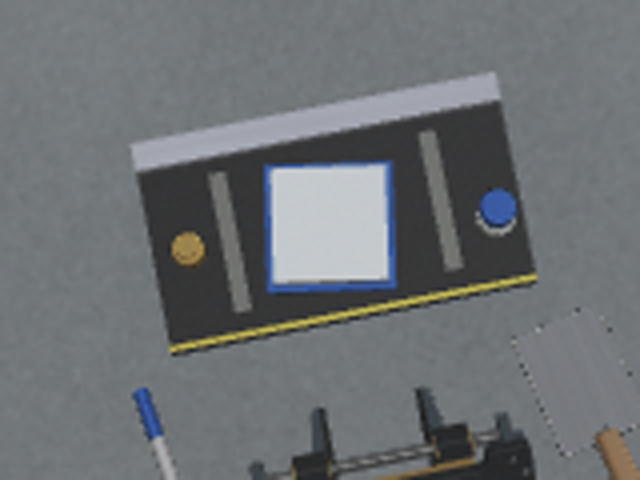

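The tile lies flat, white up, at stage x 61 mm, turned -9° (crop (330,225)). Both milestones' worth of motion is done. I now turn the tool upright behind it for the final push.

```bash
python3 -m crank '[[0.02,0,0.002,0,-0.08,0,0.32],[0.04,0,0.004,0,-0.16,0,0.32],[0.06,-0.005,0.006,0,-0.24,0,0.32],[0.079,-0.005,0.009,0,-0.32,0,0.32],[0.079,-0.005,0.009,0,-0.38,0,0.32],[0.079,-0.005,0.009,0,-0.422,0,0.32],[0.079,-0.005,0.009,0,-0.422,0,0.32],[0.079,-0.005,0.009,0,-0.422,0,0.32],[0.079,-0.005,0.009,0,-0.422,0,0.32],[0.079,-0.005,0.009,0,-0.422,0,0.32]]'
python3 - <<'E'
from h import *
go((-.025,.0045,.06,90),(-.025,.0045,.012,90))
print(status.read_state()['joint_positions'].round(3))
E
```

```text
time: 10.27
tool_pos: [0.5336, 0.0574, 0.1191]
tool_rot: [-2.988, -0.424, 0.225]
wrist_force: [-0.2, 0.9, -0.6]
finger_gap: 0.0598
grip_force: 0.0
now stage [-0.0455  0.0211  0.1191] phi 64.2 F [-0.   0.9 -0.6] gap 0.06 t 10.27
(-0.025, 0.0045, 0.06, 90) [-0.0119, 0.0525, 0.1178, -0.0989, -0.2686, 0.0322]
(-0.025, 0.0045, 0.012, 90) [-0.0514, 0.0659, 0.2042, -0.0989, -0.2686, 0.0322]
[-0.214  0.411  2.013  0.707  0.5    0.507]
```

```bash
python3 -m crank '[[-0.01,0.05,0.06,-0.099,-0.268,0.032,0.32],[-0.01,0.05,0.06,-0.099,-0.268,0.032,0.32],[-0.01,0.05,0.06,-0.099,-0.268,0.032,0.32],[-0.01,0.05,0.06,-0.099,-0.268,0.032,0.32],[-0.01,0.05,0.06,-0.099,-0.268,0.032,0.32],[-0.01,0.05,0.06,-0.099,-0.268,0.032,0.32],[-0.01,0.05,0.06,-0.099,-0.268,0.032,0.32]]'
python3 - <<'E'
from h import *
go((-.025,.0045,.012,90))
E
```

```text
time: 10.85
tool_pos: [0.548, 0.042, 0.0862]
tool_rot: [-3.139, -0.006, 0.211]
wrist_force: [0.3, 0.5, 0.4]
finger_gap: 0.0603
grip_force: 0.0
now stage [-0.0346  0.0031  0.0862] phi 89.7 F [0.4 0.5 0.4] gap 0.06 t 10.85
(-0.025, 0.0045, 0.012, 90) [0.0183, -0.0025, 0.1485, -0.0014, -0.0035, 0.0025]
```

```bash
python3 -m crank '[[0.01,-0.002,0.05,0,0,0,0.32],[0.012,-0.002,0.1,0,-0.003,0,0.32],[0.012,-0.002,0.13,0,-0.003,0.001,0.32],[0.012,-0.002,0.148,0,-0.003,0.001,0.32],[0.012,-0.002,0.148,0,-0.003,0.001,0.32],[0.012,-0.002,0.148,0,-0.003,0.001,0.32]]'
python3 - <<'E'
from h import *
go((.015,.0045,.012,90),(.024,.0045,.012,90))
E
```

```text
time: 11.35
tool_pos: [0.5524, 0.0429, 0.0128]
tool_rot: [-3.139, 0.001, 0.206]
wrist_force: [-0.9, -0.5, 1.6]
finger_gap: 0.0602
grip_force: 0.0
now stage [-0.0301  0.0031  0.0128] phi 89.9 F [-0.9 -0.3  1.6] gap 0.06 t 11.35
(0.015, 0.0045, 0.012, 90) [0.0903, -0.0029, 0.0015, -0.0015, 0.0007, -0.0004]
(0.024, 0.0045, 0.012, 90) [0.1083, -0.0029, 0.0014, -0.0015, 0.0007, -0.0004]
```

```bash
python3 -m crank '[[0.01,0,0.001,0,0,0,0.32],[0.02,0,0.001,0,0,0,0.32],[0.03,0,0.001,0,0,0,0.32],[0.04,0,0.001,0,0,0,0.32],[0.05,0,0.001,0,0,0,0.32],[0.06,0,0.001,0,0,0,0.32],[0.07,0,0.001,0,0,0,0.32],[0.08,0,0.001,0,0,0,0.32],[0.09,0,0.001,0,0,0,0.32],[0.098,0,0.001,0,0,0,0.32]]'
python3 - <<'E'
from h import *
go((.024,.0045,.012,90))
E
```

```text
time: 12.18
tool_pos: [0.6008, 0.0534, 0.0119]
tool_rot: [-3.14, 0.003, 0.207]
wrist_force: [-17.0, -4.5, 5.5]
finger_gap: 0.0604
grip_force: 9.3
now stage [0.0194 0.0033 0.0119] phi 89.8 F [-17.6  -0.9   5.5] gap 0.06 t 12.18
(0.024, 0.0045, 0.012, 90) [0.0092, -0.0023, -0.0003, -0.0011, 0.0016, -0.0001]
```

A 17 N reaction means the tile is seated against the stop. I draw back and check.

```bash
python3 -m crank '[[0.001,0,0,0,0,0,0.32],[0.001,0,0,0,0,0,0.32],[-0.005,0,0,0,0,0,0.32],[-0.02,0,0,0,0,0,0.32],[-0.05,0,0,0,0,0,0.32],[-0.09,0,0,0,0,0,0.32],[-0.13,0,-0.05,0,0,0,0.32],[-0.17,0,-0.1,0,0,0,0.32],[-0.17,0,-0.15,0,0,0,0.32],[-0.17,0,-0.15,0,0,0,0.32]]'
python3 - <<'E'
from h import *
go((.024,.0045,.012,90))
d=get_image("top");Y=proj(d,W(.08,0.005,.02))[0].astype(int)
m=mask(d,(0,0,200),(180,40,255),(Y[0]-30,Y[1]-24,Y[0]+30,Y[1]+35))
c=max(cv2.findContours(m,0,1)[0],key=cv2.contourArea)
P=onplane(d,c.reshape(-1,2),0.027)[:,:2].astype(np.float32)
r=cv2.minAreaRect(P*1000);print(r,S([*np.array(r[0])/1000,0]),"rel deg",r[2]-np.degrees(A))
cv2.imwrite("pics/a6.png",cv2.resize(d["color"][Y[1]-60:Y[1]+60,Y[0]-80:Y[0]+80],None,fx=5,fy=5,interpolation=cv2.INTER_CUBIC)[:,:,::-1])
E
```

```text
time: 13.02
tool_pos: [0.5186, 0.0355, 0.091]
tool_rot: [-3.141, -0.004, 0.206]
wrist_force: [2.8, -0.1, 0.9]
finger_gap: 0.0602
grip_force: 0.0
now stage [-0.0647  0.0028  0.091 ] phi 89.8 F [ 2.7 -0.7  0.9] gap 0.06 t 13.02
(0.024, 0.0045, 0.012, 90) [0.1769, -0.0035, 0.1586, -0.0002, -0.0023, -0.0004]
((666.4505615234375, 75.76765441894531), (62.10275650024414, 78.54447937011719), 10.821965217590332) [0.08825346 0.01179803 0.        ] rel deg -1.0268019857150925
```

View pics/a6.png

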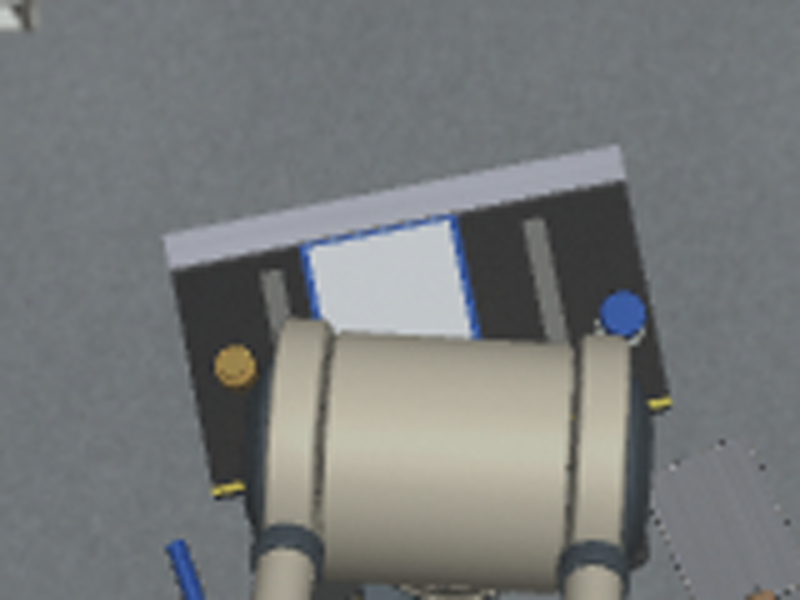

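The blue far rim (crop (305,243) to (455,215)) lies along the stop, square to about 1°. The fingers are clear, and the vial and weight stand where they were. I hand it in.

```bash
python3 -c "
from rig import workorder
print(workorder.job_done())"
```

```text
the job is handed in; nothing more can be done
None
```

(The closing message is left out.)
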